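# Push the loaded serving tray into the corner of the gallery rail

### The arm

A 6-joint arm with a two-finger parallel gripper is mounted at the origin on the work surface. World frame = base frame: x ahead of the robot, y to its left, z up, the work surface at z = 0. Lengths are in mm, angles in degrees, forces in N, time in s.
With the tool pointing down it reaches from about 350 to 850 mm from the base axis. Payload 8.1 kg.
Tool frame: the origin (TCP) lies midway between the tips of the shut fingers; the grasp point (between the pads) lies 19 mm behind it; z points along the fingers, y is the line along which they close (so a half turn about z gives the same grasp; the last joint's range is limited). The gripper opens to 85 mm and grips with 20 to 120 N. Pads are 22 mm wide; open, the fingers measure 114 mm over their backs; the gripper's body (76 mm by 85 mm) begins 54 mm behind the grasp point. The pads swing forward as they close: fully open they stand 13 mm farther back than shut.
Start: joints at [-75.138, 7.471, 85.268, -0, 87.261, -4.893], TCP at [202.825, -564.683, 231.292] pointing down, gripper open.
Joint ranges: [-169.43, 169.43], [-51.17, 129.36], [1.28, 143.12], [-76.62, 256.62], [0, 156.53], [-152.29, 152.29]. Speed limits (degrees/s): [136.94, 136.94, 159.86, 180, 180, 180].

### API

Orientations are given as [roll, pitch, yaw] about the fixed x, y, z axes, in that order (R = Rz(yaw) Ry(pitch) Rx(roll)).
In Python, from bench import sense, snapshot, order, finder gives the robot as it stands.
- The arm moves only by the tool send_rows, never from a script. Its argument "steps" is a list of rows, each a list of 2 entries, a list of its own where there are three numbers: the shift along the world's x, y, z in units of 30 mm (1.0 is 30 mm), then the turn, a rotation vector about the world's x, y, z in rad. In form: [[[dx, dy, dz], [wx, wy, wz]], ...]. A call has 1 to 10 rows; each row is the pose to reach, as a shift and turn from the pose commanded when the call began; what a row does not reach only later rows make up. A row lasts 1/8 s, in which the tool goes at most 62.5 mm and 10.7 degrees, less where a joint would pass 70% of its speed; a pose out of reach is approached as far as the arm can. A call with a gripper value outside its range is refused whole. "fingers" is the closure, from 0 (fully open) to 1 (shut), set as the call begins (left out, the last holds). The fingers move at their own pace and stop on an object; "squeeze" is the grip in N (left out, the last holds). Time passes only in rows, so rows that repeat a pose let the fingers close. It gives the time, the measured TCP pose, the force, the opening and the grip force at its end, in the units of the state.
- sense(): the state, without advancing time (a new reading comes with each control period).
- snapshot(name): name is "scene" or "top"; returns a dict with "img" (420x560x3 uint8, red, green, blue), "K" (3x3 intrinsics, pixels), "pose" (4x4, takes a point from camera to world coordinates). Camera axes: x right, y up, looking along -z (the intrinsics and any distortion apply to the point x, -y, -z); pixel columns grow to the right and rows downward; lengths in mm; the calibration is good to about 2 mm. A picture is of the moment at which its call begins. There is no depth.
- order.hand_in(): hands the job in; it is judged then, once.
Trained networks look in the newest picture that a camera, given by its name, has taken for a name from the list of things; names that differ only in an ending like _2 or _b are one class to them, and where a whole thing is asked for, a point or a joint stands for the part that bears it (a point fixed in the world has none). Each returns a list of dicts, best first, with "confidence" (0 to 1); they miss things now and then, are a little off and sometimes report something else, mostly with a low value. They report only what shows in the picture. A call takes as long as a camera call.
- finder.find_in(label, camera): "box" ([left, top, width, height] as shares, 0 to 1, of the picture: columns of its width, rows of its height, round what is visible of it).
- finder.trace(label, camera): "mask" (420x560 bool, what is visible of it) and "box" ([left, top, width, height] as shares, 0 to 1, of the picture: columns of its width, rows of its height, round what is visible of it).
- finder.pinpoint(label, camera): "at" ([column, row] as shares, 0 to 1, of the picture: columns of its width, rows of its height: a listed point, or the origin of a listed thing).
The state is a dict: "time": time; "joint_pos": joint angles; "qd": joint speeds; "joint_efforts": joint torques, N m; "tool_pos": TCP position; "tcp_rot": TCP orientation; "ft_force": force on the tool from outside, world axes, zero at the start; "wrist_torque": the same for the moment, N m; "finger_gap": finger opening in mm; "grip_force": force on a finger pad.
Only numpy, scipy, OpenCV 4.12 (cv2) and the standard library are available. Lean on these libraries where they do the work, as an engineer would, in place of code of your own. Each camera call takes 0.05 s, during which the arm holds its last target. There are 200 camera calls.

### The job

Clear the front of the dining table: push the blue serving tray, with the things standing on it, along the table until its long far side is flush against the wooden rail and its short end is against the white marble block. Only push the tray with the fingers: do not lift or tip it, do not touch what stands on it, and leave the two pieces standing upright on it. Leave everything else on the table where it is.

Things in the scene. Friction and masses are not known exactly. Their poses are not given: they have to be found in the camera images.
- tray: Loose blue serving tray, striped floor, 200 mm (its x) by 260 mm (its y), 30 mm high, upright outer sides; floor 18 mm thick, rim 8 mm wide and 12 mm above the floor. About 0.5 to 0.9 kg plus its two pieces; sliding it takes about 4 to 12 N. Origin: centre of underside, z up. x points away from the robot, turned up to 15 degrees at the start; the +x side goes against the rail.
- tray_far_left (a point): The tray's outer corner at its +x, +y side, at underside height.
- tray_far_right (a point): The tray's outer corner at its +x, -y side, at underside height.
- rail: Fixed straight wooden rail beyond the tray, 20 mm thick (its x), 660 mm long (its y), 46 mm high. Origin: under its middle, at table height; x points away from the robot, y along the rail. Its front face, which the tray meets, is the plane x = -10 mm in this frame. It is turned up to about 6 degrees.
- end_block: Fixed white marble block, 120 mm (its x) by 70 mm (its y) by 60 mm high, square to the rail, its back end against the rail's front, near the rail's left or right end (either can happen). Origin: centre of underside; axes parallel to the rail's. The tray meets its face towards the middle of the rail, 35 mm from the origin along y.
- ribbed_vase: Ribbed blue vase, 76 mm across, 140 mm high, standing in front of the other end of the rail from the marble block. Not to be disturbed. Origin: centre of its underside.
- bud_vase: Pink bud vase standing loose on the tray, 68 mm across, 104 mm high, narrow neck. Origin: centre of its underside, 18 mm above the table, some 5 cm from the tray's centre along its y, on either side.
- candle_cup: White cup with ribs holding a short candle, standing loose on the tray, 66 mm across, 96 mm high in all. Origin: centre of its underside; it stands on the other half of the tray from the bud vase.
- mug: Brown mug, 80 mm across, 85 mm high, towards the robot's left. Not to be disturbed. Origin: centre of its underside.
- pepper_mill: Wooden pepper mill, 54 mm across, 146 mm high, towards the robot's right. Not to be disturbed. Origin: centre of its underside.
- matchbox: Cardboard matchbox, 36 by 56 mm, 15 mm high, lying nearer the robot than the tray, to its left. Not to be disturbed. Origin: centre of its underside.
- bowl: White bowl, 150 mm across, 55 mm high, at the right of the table. Not to be disturbed. Origin: centre of its underside.

How it is judged:
By the outcome, as a careful person would: the job done as asked, in the order asked, and still so for the second after the job is handed in, with the robot touching nothing.
It also fails if it takes over 72 s, if anything falls off the work surface, if the arm or the gripper's body presses on something with over 40 N, if the wrist force passes 120 N, or if a joint passes its speed limit or range.

## Working session

There is one attempt and no reset: what is moved stays moved. The work goes in short steps, Python scripts to look and compute and a tool call to move; the robot and the scene stay as the last step left them, time stands still between calls to the robot, and variables do not carry over. Pictures are saved under pics/ and viewed, at most 10 in all, crops included, and the job is handed in when it is done.

Besides the shell and the picture viewer there is one more tool, called after "Request:" as name(argument=value, ...) on one line, values as JSON. send_rows: Moves the arm, as the interface text tells. Its arguments: {"type":"object","properties":{"steps":{"type":"array"},"fingers":{"type":"number"},"squeeze":{"type":"number"}},"required":["steps"]}

```bash
mkdir -p pics
cat > h.py <<'E'
import numpy as np, cv2
from bench import sense, snapshot, order, finder
def ray(s,uv):
    K=np.array(s["K"]);P=np.array(s["pose"])
    x=(uv[0]-K[0,2])/K[0,0];y=(uv[1]-K[1,2])/K[1,1]
    return P[:3,:3]@np.array([x,-y,-1]),P[:3,3]
def at_z(s,uv,z=0):
    d,o=ray(s,uv);return o+d*(z-o[2])/d[2]
def proj(s,p):
    K=np.array(s["K"]);P=np.array(s["pose"])
    q=P[:3,:3].T@(np.asarray(p,float)-P[:3,3]);q=np.array([q[0],-q[1],-q[2]])
    u=K@q;return u[:2]/u[2]
def pin(s,l,c,z=0):
    return [(np.round(at_z(s,np.array(r["at"])*[560,420],z)[:2],1),round(r["confidence"],2)) for r in finder.pinpoint(l,c)[:2]]
E
python3 - <<'E'
from h import *
st=sense();print(st)
for c in("top","scene"):
    s=snapshot(c);cv2.imwrite(f"pics/{c}0.png",s["img"][...,::-1])
    print(c,[k for k in s],np.round(s["pose"],2).tolist(),s["K"])
    for l in "tray tray_far_left tray_far_right rail end_block ribbed_vase bud_vase candle_cup mug pepper_mill matchbox bowl".split():
        print(l,pin(s,l,c,18 if l in("bud_vase","candle_cup") else 0))
E
```

```text
{'time': 0.0, 'joint_pos': array([-7.51365594e+01,  7.51640448e+00,  8.53305642e+01,  5.08821774e-05,
        8.72616728e+01, -4.89255118e+00]), 'qd': array([-0.02782883, -0.03670559, -0.11177476, -0.05251228, -0.0641447 ,
        0.0605831 ]), 'joint_efforts': array([-7.01883819e-04, -5.69397962e+01, -5.00551414e+01, -3.13421979e-04,
        1.48754561e-02,  7.13701661e-05]), 'tool_pos': array([ 202.69080723, -564.13001966,  230.21860864]), 'tcp_rot': array([-1.79891759e+02, -9.31637964e-03,  1.97559805e+01]), 'ft_force': array([ 0.31318601,  0.19915467, -0.45101388]), 'wrist_torque': array([ 0.03545461, -0.04551484, -0.01615866]), 'grip_force': 0.0, 'finger_gap': 85.36645605963156}
top ['img', 'K', 'pose'] [[0.02, 1.0, -0.08, 412.92], [-1.0, 0.02, -0.0, -57.23], [0.0, 0.08, 1.0, 1267.15], [0.0, 0.0, 0.0, 1.0]] [[397.70435596   0.         277.22574179]
 [  0.         397.70435596 209.37527458]
 [  0.           0.           1.        ]]
tray [(array([547.4, -66.9]), 0.73), (array([522.9, -24.2]), 0.69)]
tray_far_left [(array([593.2, 126.5]), 0.92)]
tray_far_right [(array([ 654.7, -11
[... 606 characters left out ...]
0.0, 1.0]] [[515.34487308   0.         286.46565547]
 [  0.         515.34487308 209.61758618]
 [  0.           0.           1.        ]]
tray [(array([516.7, -21.7]), 0.89)]
tray_far_left [(array([596.9, 126.6]), 0.77)]
tray_far_right [(array([ 647.7, -131.2]), 0.9), (array([ 661.1, -274. ]), 0.2)]
rail [(array([754.3,   3.2]), 0.7)]
end_block [(array([ 654.3, -276.6]), 0.58)]
ribbed_vase [(array([692.8, 275.4]), 0.7), (array([ 660.2, -266. ]), 0.26)]
bud_vase [(array([528.1, -70.7]), 0.95)]
candle_cup [(array([512.6,  25.5]), 0.9)]
mug [(array([365.9, 379.8]), 0.79)]
pepper_mill [(array([ 298.6, -377.4]), 0.92)]
matchbox [(array([398.5, 218. ]), 0.65)]
bowl [(array([ 512.5, -524.5]), 0.7)]
```

View pics/top0.png

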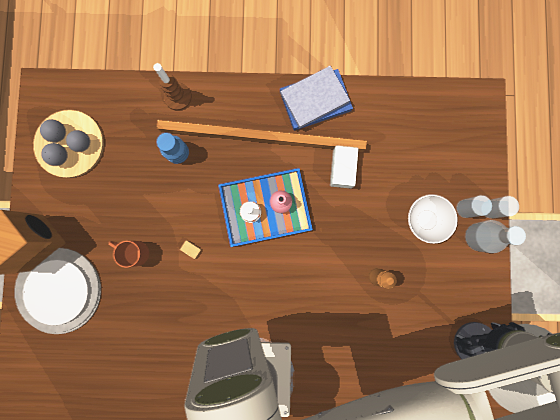

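View pics/scene0.png

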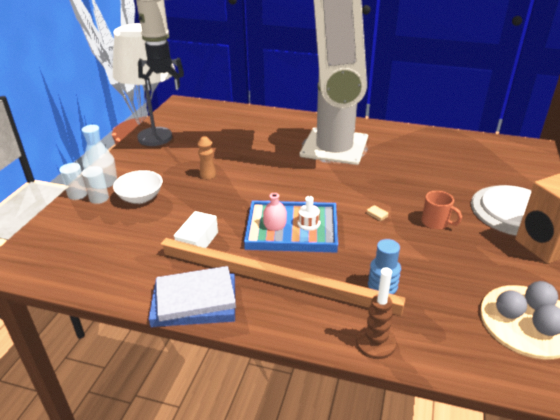

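Both views show the blue tray (top view corners about (219,186), (301,169), (312,230), (232,246)), turned about +12°. The rail runs (157,124)-(367,147), turned about -6°. The marble block is at the right end (345,167). Next I'll fit box silhouettes to get accurate poses.

```bash
cat >> h.py <<'E'
from scipy.optimize import minimize
DIM=dict(tray=(200,260,30),rail=(20,660,46),end_block=(120,70,60))
def sil(s,l,p,k=4):
    a=np.radians(p[2]);c,n=np.cos(a),np.sin(a);d=DIM[l]
    pts=[proj(s,[p[0]+c*x-n*y,p[1]+n*x+c*y,z]) for x in(-d[0]/2,d[0]/2) for y in(-d[1]/2,d[1]/2) for z in(0,d[2])]
    h=cv2.convexHull(np.float32(pts)*k+k/2-.5)
    m=np.zeros((420*k,560*k),np.uint8);cv2.fillConvexPoly(m,np.int32(np.round(h*16)),1,shift=4)
    return cv2.resize(m.astype(np.float32),(560,420),interpolation=cv2.INTER_AREA)
def mask(s,l,c):
    r=finder.trace(l,c)[0];m=r["mask"].astype(np.uint8)
    n,lab,stt,_=cv2.connectedComponentsWithStats(m);m=(lab==1+stt[1:,4].argmax()).astype(np.uint8)
    h=cv2.convexHull(cv2.findNonZero(m));o=np.zeros_like(m);cv2.fillConvexPoly(o,h,1)
    return o.astype(np.float32),r["confidence"]
def fit(views,l,p0,free=(1,1,1)):
    f=lambda p:sum(np.abs(sil(s,l,p)-m).sum()/m.sum() for s,m in views)
    sim=np.array([p0]+[np.add(p0,d) for d in((12,0,0),(0,12,0),(0,0,4))],float)
    r=minimize(f,p0,method="Nelder-Mead",options=dict(initial_simplex=sim,xatol=.1,fatol=1e-4,maxiter=200))
    return r.x,r.fun/len(views)
E
python3 - <<'E'
from h import *
V={}
for c in("top","scene"):
    s=snapshot(c)
    for l in DIM: 
        m,cf=mask(s,l,c);V.setdefault(l,[]).append((s,m))
        print(c,l,cf,m.sum())
for l,p0 in(("tray",(523,-10,12)),("rail",(750,3,-6)),("end_block",(653,-268,-6))):
    for vs in(V[l][:1],V[l][1:],V[l]):
        p,e=fit(vs,l,p0);print(l,np.round(p,1),round(e,3))
E
```

```text
top tray 0.58 5460.0
top rail 0.69 2611.0
top end_block 0.83 1045.0
scene tray 0.81 4701.0
scene rail 0.71 4323.0
scene end_block 0.69 1067.0
tray [525.8 -18.4  12.7] 0.023
tray [529.4 -18.9  13.3] 0.043
tray [526.4 -18.7  13. ] 0.035
rail [ 7.54e+02  1.00e-01 -4.60e+00] 0.186
rail [743.5 -69.5  -4.7] 0.166
rail [751.2  -3.2  -4.5] 0.206
end_block [ 656.2 -264.2   -5. ] 0.055
end_block [ 648.4 -265.4   -3.1] 0.32
end_block [ 655.7 -264.5   -4. ] 0.193
```

Request:
send_rows(steps=[[[0.6, 1.7, 0], [0, 0, -0.02]], [[1.2, 3.5, 0], [0, 0, -0.04]], [[1.8, 5.2, 0], [0, 0, -0.06]], [[2.4, 7.0, 0], [0, 0, -0.08]], [[3.0, 8.7, 0], [0, 0, -0.1]], [[3.6, 10.5, 0], [0, 0, -0.118]], [[4.2, 12.2, 0], [0, 0, -0.118]], [[4.8, 14.0, 0], [0, 0, -0.118]], [[5.4, 15.7, 0], [0, 0, -0.118]], [[5.87, 17.06, 0], [0, 0, -0.118]]], fingers=0)

```text
time: 2.95
tool_pos: [379.3, -50.9, 231.7]
tcp_rot: [180.0, -0.1, 13.0]
ft_force: [0.3, 0.3, 0.7]
finger_gap: 85.2
grip_force: 0.0
```

Request:
send_rows(steps=[[[0, 0, -1.2], [0, 0, 0]], [[0, 0, -2.4], [0, 0, 0]], [[0, 0, -3.6], [0, 0, 0]], [[0, 0, -4.8], [0, 0, 0]], [[0, 0, -5.8], [0, 0, 0]], [[0, 0, -6.6], [0, 0, 0]], [[0, 0, -7.2], [0, 0, 0]], [[0, 0, -7.6], [0, 0, 0]], [[0, 0, -7.6], [0, 0, 0]]])

```text
time: 4.08
tool_pos: [378.3, -52.7, 2.7]
tcp_rot: [-180.0, 0.1, 13.0]
ft_force: [-0.4, -0.7, 1.9]
finger_gap: 85.4
grip_force: 0.0
```

Request:
send_rows(steps=[[[0.25, 0.06, 0], [0, 0, 0]], [[0.5, 0.12, 0], [0, 0, 0]], [[0.75, 0.17, 0], [0, 0, 0]], [[0.9, 0.21, 0], [0, 0, 0]], [[1.0, 0.23, 0], [0, 0, 0]], [[1.06, 0.245, 0], [0, 0, 0]], [[1.12, 0.26, 0], [0, 0, 0]], [[1.17, 0.27, 0], [0, 0, 0]]])

```text
time: 5.08
tool_pos: [414.0, -44.8, 3.3]
tcp_rot: [-180.0, 0.0, 13.0]
ft_force: [-0.5, 0.6, 0.3]
finger_gap: 85.6
grip_force: 0.0
```

```bash
cat > look.py <<'E'
import sys
from h import *
p0=eval(sys.argv[1]); V=[]
for c in("top","scene"):
    s=snapshot(c);m,cf=mask(s,"tray",c);V.append((s,m))
    if len(sys.argv)>2: cv2.imwrite(f"pics/{c}_{sys.argv[2]}.png",cv2.resize(s["img"][130:270,180:390] if c=="top" else s["img"][180:320,150:420],None,fx=2.8,fy=2.8,interpolation=cv2.INTER_CUBIC)[...,::-1])
    p,e=fit([(s,m)],"tray",p0);print(c,np.round(p,1),round(e,3))
    for l in("bud_vase","candle_cup"): print(l,pin(s,l,c,18)[:1])
t=sense();print(t["time"],np.round(t["tool_pos"],1),np.round(t["ft_force"],1))
E
python3 look.py "(526,-18.7,13)" a
```

```text
top [526.7 -16.9  13.1] 0.047
bud_vase [(array([540.1, -60.3]), 0.84)]
candle_cup [(array([513.6,  29.3]), 0.78)]
scene [527.9 -20.7  13.4] 0.018
bud_vase [(array([525.6, -73.3]), 0.87)]
candle_cup [(array([518.1,  31.4]), 0.88)]
5.475 [414.  -44.8   3.3] [-0.4 -0.4  0. ]
```

View pics/scene_a.png

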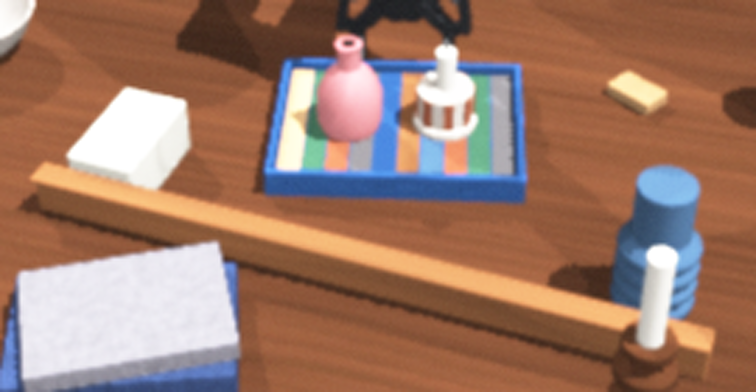

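The fingers straddle the middle of the tray's near side, and nothing on it is touched. I'll start the curved push slowly.

Request:
send_rows(steps=[[[0.08, 0.02, 0], [0, 0, 0]], [[0.16, 0.04, 0], [0, 0, 0]], [[0.23, 0.08, 0], [0, 0, -0.007]], [[0.32, 0.13, 0], [0, 0, -0.016]], [[0.43, 0.2, 0], [0, 0, -0.028]], [[0.55, 0.27, 0], [0, 0, -0.04]], [[0.66, 0.33, 0], [0, 0, -0.052]], [[0.77, 0.4, 0], [0, 0, -0.064]], [[0.89, 0.47, 0], [0, 0, -0.077]]])

```text
time: 6.6
tool_pos: [437.3, -30.7, 2.4]
tcp_rot: [-179.9, 0.4, 8.6]
ft_force: [-17.2, -2.9, 13.8]
finger_gap: 85.4
grip_force: 8.8
```

```bash
python3 look.py "(550,-14,9)"
```

```text
top [546.3 -14.    8.3] 0.021
bud_vase [(array([554.2, -63.7]), 0.65)]
candle_cup [(array([532.9,  37.1]), 0.69)]
scene [549.4 -15.4   9.2] 0.025
bud_vase []
candle_cup [(array([537.3,  25.6]), 0.65)]
7.0 [438.1 -30.4   2.4] [-11.7  -0.4   7.7]
```

Request:
send_rows(steps=[[[0.1, 0.05, 0.01], [0, 0, -0.01]], [[0.23, 0.12, 0.02], [0, 0, -0.023]], [[0.37, 0.19, 0.03], [0, 0, -0.037]], [[0.5, 0.25, 0.03], [0, 0, -0.05]], [[0.63, 0.32, 0.03], [0, 0, -0.063]], [[0.77, 0.38, 0.03], [0, 0, -0.077]], [[0.9, 0.44, 0.03], [0, 0, -0.09]], [[1.03, 0.49, 0.03], [0, 0, -0.103]], [[1.16, 0.54, 0.03], [0, 0, -0.116]], [[1.28, 0.59, 0.03], [0, 0, -0.129]]])

```text
time: 8.25
tool_pos: [476.3, -12.6, 2.5]
tcp_rot: [-180.0, 0.4, 1.2]
ft_force: [-9.2, 0.0, 0.9]
finger_gap: 85.2
grip_force: 4.2
```

```bash
python3 look.py "(590,-11,1)" b
```

```text
top [585.1 -11.1   1.1] 0.045
bud_vase [(array([586. , -59.7]), 0.59)]
candle_cup [(array([579.7,  39.1]), 0.77)]
scene [587.3 -12.4   0.9] 0.025
bud_vase [(array([589.5, -62.6]), 0.78)]
candle_cup [(array([774.2,  -0.8]), 0.55)]
8.65 [476.9 -12.5   2.7] [-4.1  1.1 -3.8]
```

View pics/scene_b.png

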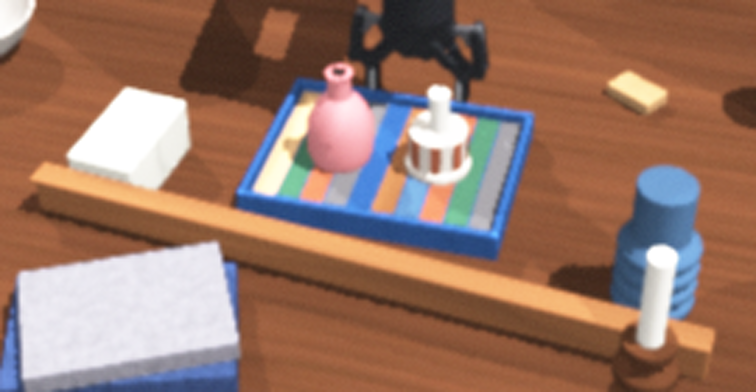

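Request:
send_rows(steps=[[[0.11, 0.04, 0], [0, 0, -0.012]], [[0.24, 0.08, 0], [0, 0, -0.025]], [[0.37, 0.13, 0], [0, 0, -0.04]], [[0.5, 0.17, 0], [0, 0, -0.054]], [[0.63, 0.21, 0], [0, 0, -0.068]], [[0.75, 0.25, 0], [0, 0, -0.081]], [[0.86, 0.28, 0], [0, 0, -0.093]], [[0.93, 0.3, 0], [0, 0, -0.1]], [[0.93, 0.3, 0], [0, 0, -0.1]]])

```text
time: 9.78
tool_pos: [504.9, -3.5, 2.8]
tcp_rot: [-180.0, 0.3, -4.5]
ft_force: [-5.1, 0.5, -2.7]
finger_gap: 85.3
grip_force: 2.8
```

Request:
send_rows(steps=[[[-0.5, 0.04, 0], [0, 0, 0]], [[-1.0, 0.08, 0], [0, 0, 0]], [[-1.5, 0.12, 0], [0, 0, 0]], [[-2.0, 0.16, 0.5], [0, 0, 0]], [[-2.2, 0.2, 2], [0, 0, 0]], [[-2.2, 0.2, 4], [0, 0, 0.1]], [[-2.2, 0.2, 5.5], [0, 0, 0.2]], [[-2.2, 0.2, 6], [0, 0, 0.2]]])

```text
time: 10.78
tool_pos: [443.3, 1.9, 188.1]
tcp_rot: [179.9, -0.4, 7.0]
ft_force: [0.2, 0.1, -0.1]
finger_gap: 85.1
grip_force: 0.0
```

```bash
python3 look.py "(613,-10,-4)" c
python3 - <<'E'
from h import *
s=snapshot("top"); m,_=mask(s,"end_block","top");print(fit([(s,m)],"end_block",(656,-264,-5)))
# rail edges: bright orange-brown rows per column
g=cv2.cvtColor(s["img"],cv2.COLOR_RGB2HSV);P=[]
r=finder.trace("rail","top")[0]["mask"]
for z,f in((46,max),(46,min)):
    pts=[at_z(s,(u,f(np.flatnonzero(r[:,u]))+(.5 if f is max else -.5)),z)[:2] for u in range(170,325,3) if r[:,u].any()]
    vx,vy,x0,y0=cv2.fitLine(np.float32(pts),cv2.DIST_HUBER,0,.01,.01).ravel()
    print(np.degrees(np.arctan(-vx/vy)),"x at y=0",x0-y0*vx/vy)
E
```

```text
top [615.2 -12.5  -4.9] 0.068
bud_vase [(array([607.6, -64.9]), 0.79)]
candle_cup [(array([615.7,  33. ]), 0.77)]
scene [596.  -13.   -4.7] 0.096
bud_vase [(array([603.6, -67.7]), 0.72)]
candle_cup [(array([618.1,  34.2]), 0.86)]
11.175 [440.    2.1 182.3] [-0.5  1.3 -0.3]
(array([ 655.90861235, -262.84045762,   -3.88452968]), np.float64(0.04546511545777321))
-4.3993835 x at y=0 729.1554
-4.835423 x at y=0 764.8772
```

Request:
send_rows(steps=[[[0.5, 0.5, 0], [0, 0, 0.15]], [[1.2, 1.1, 0], [0, 0, 0.3]], [[2.0, 1.8, 0], [0, 0, 0.45]], [[2.8, 2.5, 0], [0, 0, 0.6]], [[3.6, 3.2, 0], [0, 0, 0.75]], [[4.4, 3.9, 0], [0, 0, 0.9]], [[5.1, 4.5, 0], [0, 0, 1.05]], [[5.7, 5.0, 0], [0, 0, 1.2]], [[6.1, 5.4, 0], [0, 0, 1.3]], [[6.25, 5.5, 0], [0, 0, 1.37]]])

```text
time: 12.58
tool_pos: [628.8, 167.8, 183.3]
tcp_rot: [-179.9, 0.0, 85.6]
ft_force: [-1.1, -0.1, 0.9]
finger_gap: 85.7
grip_force: 0.0
```

Request:
send_rows(steps=[[[0, 0, -1.0], [0, 0, 0]], [[0, 0, -2.2], [0, 0, 0]], [[0, 0, -3.4], [0, 0, 0]], [[0, 0, -4.4], [0, 0, 0]], [[0, 0, -5.2], [0, 0, 0]], [[0, 0, -5.8], [0, 0, 0]], [[0, 0, -6.05], [0, 0, 0]], [[0, 0, -6.05], [0, 0, 0]]])

```text
time: 13.58
tool_pos: [628.5, 167.0, 2.5]
tcp_rot: [-180.0, 0.0, 85.4]
ft_force: [0.1, -0.3, 0.2]
finger_gap: 85.5
grip_force: 0.0
```

```bash
python3 look.py "(614,-12,-4.7)" d
```

```text
top [612.4 -11.8  -4.4] 0.031
bud_vase [(array([612. , -66.4]), 0.71)]
candle_cup [(array([613. ,  35.6]), 0.76)]
scene [595.2 -13.3  -4.6] 0.09
bud_vase [(array([620.2, -60.4]), 0.65)]
candle_cup [(array([624.2,  35.3]), 0.87)]
13.975 [628.9 167.1   3.3] [-0.1 -1.2 -0.2]
```

View pics/scene_d.png

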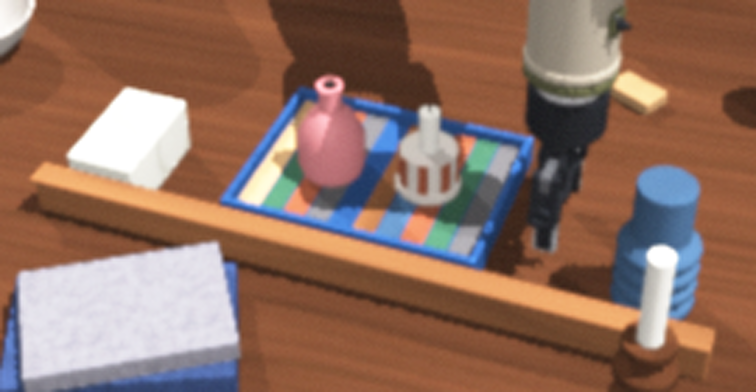

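Request:
send_rows(steps=[[[-0.03, -0.35, 0], [0, 0, 0]], [[-0.06, -0.7, 0], [0, 0, 0]], [[-0.08, -0.95, 0], [0, 0, 0]], [[-0.09, -1.1, 0], [0, 0, 0]], [[-0.095, -1.18, 0], [0, 0, 0]], [[-0.1, -1.27, 0], [0, 0, 0]], [[-0.11, -1.38, 0], [0, 0, 0]], [[-0.12, -1.5, 0], [0, 0, 0]], [[-0.13, -1.62, 0], [0, 0, 0]], [[-0.14, -1.75, 0], [0, 0, 0]]])

```text
time: 15.22
tool_pos: [624.3, 116.3, 2.7]
tcp_rot: [180.0, -0.1, 85.5]
ft_force: [0.2, 7.1, -1.0]
finger_gap: 85.4
grip_force: 4.0
```

Request:
send_rows(steps=[[[-0.01, -0.13, 0], [0, 0, 0]], [[-0.02, -0.26, 0], [0, 0, 0]], [[-0.03, -0.39, 0], [0, 0, 0]], [[-0.04, -0.52, 0], [0, 0, 0]], [[-0.05, -0.65, 0], [0, 0, 0]], [[-0.06, -0.78, 0], [0, 0, 0]], [[-0.07, -0.91, 0], [0, 0, 0]], [[-0.08, -1.04, 0], [0, 0, 0]], [[-0.09, -1.15, 0], [0, 0, 0]], [[-0.1, -1.23, 0], [0, 0, 0]]])

```text
time: 16.48
tool_pos: [621.4, 79.4, 2.7]
tcp_rot: [180.0, -0.1, 85.5]
ft_force: [0.7, 7.3, -1.6]
finger_gap: 85.3
grip_force: 4.1
```

```bash
python3 look.py "(608,-70,-4.7)" e
```

```text
top [609.3 -68.2  -4.7] 0.153
bud_vase [(array([ 607.6, -109. ]), 0.6)]
candle_cup [(array([610.8, -11.5]), 0.59)]
scene [597.6 -67.4  -0.6] 0.163
bud_vase [(array([403.6, 210.8]), 0.34)]
candle_cup [(array([603.4, -13.3]), 0.85)]
16.875 [621.4  79.1   2.7] [ 0.2  6.5 -0.5]
```

Request:
send_rows(steps=[[[-0.01, -0.12, 0], [0, 0, 0]], [[-0.02, -0.24, 0], [0, 0, 0]], [[-0.03, -0.36, 0], [0, 0, 0]], [[-0.04, -0.48, 0], [0, 0, 0]], [[-0.05, -0.58, 0], [0, 0, 0]], [[-0.055, -0.66, 0], [0, 0, 0]], [[-0.06, -0.72, 0], [0, 0, 0]], [[-0.063, -0.77, 0], [0, 0, 0]], [[-0.067, -0.82, 0], [0, 0, 0]]])

```text
time: 18.0
tool_pos: [619.4, 54.9, 2.7]
tcp_rot: [180.0, -0.1, 85.5]
ft_force: [1.6, 7.4, 0.0]
finger_gap: 85.1
grip_force: 4.2
```

Request:
send_rows(steps=[[[-0.003, -0.04, 0], [0, 0, 0]], [[-0.006, -0.08, 0], [0, 0, 0]], [[-0.009, -0.12, 0], [0, 0, 0]], [[-0.011, -0.14, 0], [0, 0, 0]]])

```text
time: 18.5
tool_pos: [619.0, 50.7, 2.7]
tcp_rot: [180.0, -0.1, 85.5]
ft_force: [-0.0, 8.0, -0.9]
finger_gap: 85.5
grip_force: 4.2
```

```bash
python3 look.py "(605,-91,-4.7)" f
```

```text
top [606.2 -96.8  -5.3] 0.182
bud_vase [(array([ 611.3, -138. ]), 0.83)]
candle_cup [(array([613.4, -42.2]), 0.91)]
scene [595.1 -96.   -0.8] 0.173
bud_vase [(array([772.6,   9.9]), 0.69)]
candle_cup [(array([616.9, -38.8]), 0.6)]
18.9 [619.   50.7   2.7] [ 0.3  7.6 -1.2]
```

View pics/top_f.png

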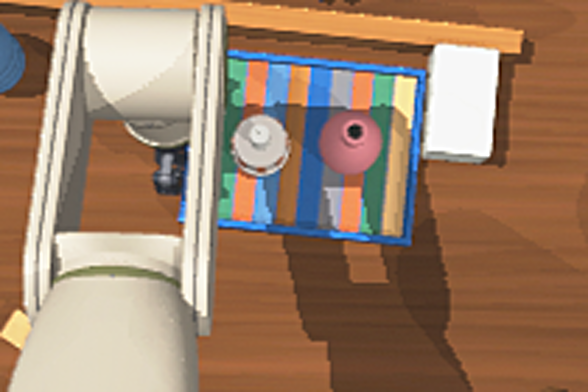

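The tray's right end (crop column 425) is almost at the block (430), and both pieces are upright. I'll creep forward until the force rises.

Request:
send_rows(steps=[[[-0.003, -0.04, 0], [0, 0, 0]], [[-0.006, -0.08, 0], [0, 0, 0]], [[-0.009, -0.11, 0], [0, 0, 0]], [[-0.011, -0.13, 0], [0, 0, 0]]])

```text
time: 19.4
tool_pos: [618.7, 46.9, 2.7]
tcp_rot: [180.0, -0.1, 85.5]
ft_force: [0.7, 8.6, -1.1]
finger_gap: 85.2
grip_force: 4.2
```

Request:
send_rows(steps=[[[-0.002, -0.03, 0], [0, 0, 0]], [[-0.005, -0.06, 0], [0, 0, 0]], [[-0.007, -0.09, 0], [0, 0, 0]]])

```text
time: 19.77
tool_pos: [618.5, 45.8, 2.8]
tcp_rot: [180.0, -0.3, 85.5]
ft_force: [0.7, 18.6, 0.0]
finger_gap: 85.2
grip_force: 8.9
```

Request:
send_rows(steps=[[[0.04, 0.5, 0], [0, 0, 0]], [[0.08, 1.0, 0], [0, 0, 0]], [[0.12, 1.4, 0], [0, 0, 0]], [[0.12, 1.5, 0.6], [0, 0, 0]], [[0.12, 1.5, 1.8], [0, 0, 0]], [[0.12, 1.5, 3.4], [0, 0, 0]], [[0.12, 1.5, 5.0], [0, 0, 0]], [[0.12, 1.5, 6.0], [0, 0, 0]], [[0.12, 1.5, 6.3], [0, 0, 0]]])

```text
time: 20.9
tool_pos: [623.8, 87.1, 196.1]
tcp_rot: [179.7, -0.0, 85.4]
ft_force: [0.4, -0.6, -0.5]
finger_gap: 85.4
grip_force: 0.0
```

Request:
send_rows(steps=[[[-0.5, -0.5, 0], [0, 0, -0.17]], [[-1.1, -1.1, 0], [0, 0, -0.35]], [[-1.8, -1.8, 0], [0, 0, -0.52]], [[-2.5, -2.5, 0], [0, 0, -0.69]], [[-3.2, -3.2, 0], [0, 0, -0.86]], [[-3.9, -3.9, 0], [0, 0, -1.03]], [[-4.6, -4.6, 0], [0, 0, -1.2]], [[-5.2, -5.1, 0], [0, 0, -1.37]], [[-5.6, -5.5, 0], [0, 0, -1.52]], [[-5.68, -5.65, 0], [0, 0, -1.571]]])

```text
time: 22.15
tool_pos: [450.2, -82.9, 190.7]
tcp_rot: [-180.0, 0.1, -4.8]
ft_force: [0.4, 0.2, -0.0]
finger_gap: 85.2
grip_force: 0.0
```

```bash
python3 look.py "(607,-95,-4.7)" g
```

```text
top [611.9 -93.1  -4.1] 0.102
bud_vase [(array([ 610.9, -142.1]), 0.61)]
candle_cup [(array([615.3, -37.7]), 0.82)]
scene [589.5 -92.9  -4.7] 0.11
bud_vase [(array([ 604.2, -142.2]), 0.75)]
candle_cup [(array([604.2, -49.4]), 0.87)]
22.55 [451.7 -82.  191.5] [-0.6 -0.4 -0.4]
```

View pics/top_g.png

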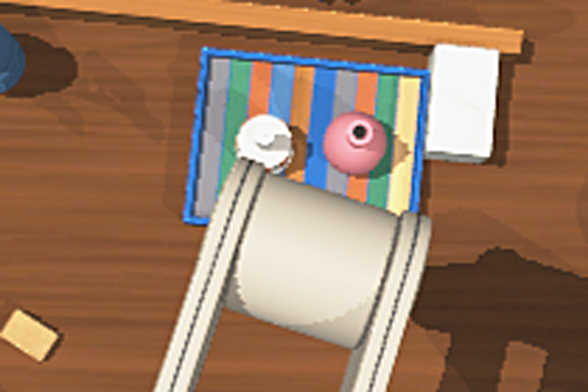

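The tray's right end lies along the block (crop column ~430), with a gap of about 26 mm to the rail and both pieces upright. Next I'll lower behind the near side and push to the rail.

Request:
send_rows(steps=[[[0, 0, -1.0], [0, 0, 0]], [[0, 0, -2.2], [0, 0, 0]], [[0, 0, -3.4], [0, 0, 0]], [[0, 0, -4.6], [0, 0, 0]], [[0, 0, -5.5], [0, 0, 0]], [[0, 0, -6.1], [0, 0, 0]], [[0, 0, -6.3], [0, 0, 0]], [[0, 0, -6.3], [0, 0, 0]]])

```text
time: 23.55
tool_pos: [451.7, -82.2, 2.7]
tcp_rot: [-180.0, 0.0, -4.6]
ft_force: [0.4, -0.3, 0.9]
finger_gap: 85.2
grip_force: 0.0
```

Request:
send_rows(steps=[[[0.35, -0.03, 0], [0, 0, 0]], [[0.7, -0.06, 0], [0, 0, 0]], [[1.0, -0.08, 0], [0, 0, 0]], [[1.2, -0.1, 0], [0, 0, 0]], [[1.32, -0.11, 0], [0, 0, 0]], [[1.42, -0.115, 0], [0, 0, 0]], [[1.52, -0.12, 0], [0, 0, 0]], [[1.62, -0.13, 0], [0, 0, 0]], [[1.72, -0.14, 0], [0, 0, 0]], [[1.82, -0.147, 0], [0, 0, 0]]])

```text
time: 24.8
tool_pos: [502.0, -85.8, 1.6]
tcp_rot: [-179.9, 0.5, -4.6]
ft_force: [-18.4, 2.2, 13.9]
finger_gap: 85.4
grip_force: 9.5
```

Request:
send_rows(steps=[[[0.08, -0.006, 0], [0, 0, 0]], [[0.16, -0.013, 0], [0, 0, 0]], [[0.22, -0.018, 0], [0, 0, 0]], [[0.28, -0.022, 0], [0, 0, 0]]])

```text
time: 25.3
tool_pos: [510.6, -86.5, 1.7]
tcp_rot: [-179.9, 0.5, -4.6]
ft_force: [-18.4, 3.1, 14.2]
finger_gap: 85.2
grip_force: 9.5
```

Request:
send_rows(steps=[[[0.05, -0.004, 0.02], [0, 0, 0]], [[0.1, -0.008, 0.04], [0, 0, 0]], [[0.15, -0.012, 0.05], [0, 0, 0]], [[0.2, -0.016, 0.05], [0, 0, 0]], [[0.24, -0.019, 0.05], [0, 0, 0]]])

```text
time: 25.92
tool_pos: [518.5, -87.1, 2.1]
tcp_rot: [-179.9, 0.4, -4.6]
ft_force: [-6.4, 0.4, -2.6]
finger_gap: 85.3
grip_force: 3.7
```

```bash
python3 look.py "(624,-96,-4.7)" i
```

```text
top [627.4 -95.1  -4.6] 0.027
bud_vase [(array([ 622.6, -138.2]), 0.7)]
candle_cup [(array([635. , -45.3]), 0.59)]
scene [591.  -92.7  -4.3] 0.188
bud_vase [(array([ 618.6, -147.9]), 0.73)]
candle_cup [(array([624.9, -44.9]), 0.6)]
26.325 [518.7 -87.1   2.1] [-6.5  2.1 -4.8]
```

View pics/top_i.png

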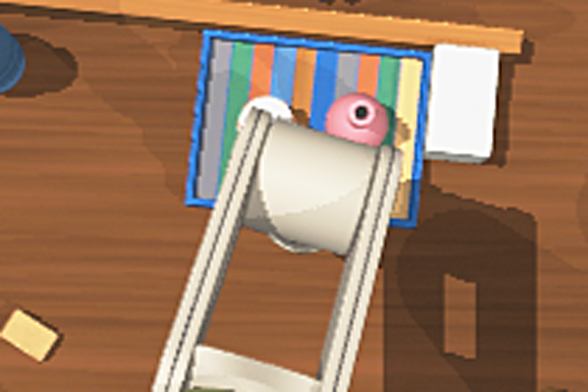

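A gap remains at the rail (crop rows about 21 to 32), so I'll keep creeping.

Request:
send_rows(steps=[[[0.04, -0.003, 0.01], [0, 0, 0]], [[0.08, -0.006, 0.02], [0, 0, 0]], [[0.12, -0.01, 0.02], [0, 0, 0]], [[0.16, -0.013, 0.02], [0, 0, 0]], [[0.2, -0.016, 0.02], [0, 0, 0]]])

```text
time: 26.95
tool_pos: [522.6, -87.5, 2.6]
tcp_rot: [-179.9, 0.6, -4.6]
ft_force: [-22.1, 1.9, 10.7]
finger_gap: 85.6
grip_force: 11.2
```

Request:
send_rows(steps=[[[0.03, -0.002, 0], [0, 0, 0]], [[0.06, -0.005, 0], [0, 0, 0]], [[0.09, -0.007, 0], [0, 0, 0]]])

```text
time: 27.32
tool_pos: [522.6, -87.5, 2.5]
tcp_rot: [-179.9, 1.0, -4.6]
ft_force: [-38.2, 2.4, 26.0]
finger_gap: 85.0
grip_force: 18.8
```

Firm contact with the rail. I'll back off, lift and look.

Request:
send_rows(steps=[[[-0.2, 0.016, 0], [0, 0, 0]], [[-0.6, 0.05, 0], [0, 0, 0]], [[-1.1, 0.09, 0], [0, 0, 0]], [[-1.6, 0.13, 0], [0, 0, 0]], [[-2.0, 0.16, 0.6], [0, 0, 0]], [[-2.2, 0.18, 2.0], [0, 0, 0]], [[-2.2, 0.18, 4.0], [0, 0, 0]], [[-2.2, 0.18, 5.6], [0, 0, 0]], [[-2.2, 0.18, 6.3], [0, 0, 0]]])

```text
time: 28.45
tool_pos: [466.1, -83.7, 198.0]
tcp_rot: [179.9, -0.4, -4.6]
ft_force: [0.0, 0.4, -0.8]
finger_gap: 85.3
grip_force: 0.0
```

```bash
python3 look.py "(631,-97,-4.7)"
python3 - <<'E'
from h import *
s=snapshot("top");a=s["img"][140:220,235:370];b=cv2.resize(a,None,fx=5.5,fy=5.5,interpolation=cv2.INTER_CUBIC);cv2.imwrite("pics/topj.png",b[...,::-1])
E
```

```text
top [634.9 -95.4  -4. ] 0.104
bud_vase [(array([ 632.3, -141.2]), 0.61)]
candle_cup [(array([643.1, -48.9]), 0.78)]
scene [589.5 -95.4  -4.5] 0.226
bud_vase [(array([ 631.6, -150.8]), 0.74)]
candle_cup [(array([626. , -50.2]), 0.55)]
28.85 [463.6 -82.9 192. ] [-0.1  0.4 -1.2]
```

View pics/topj.png

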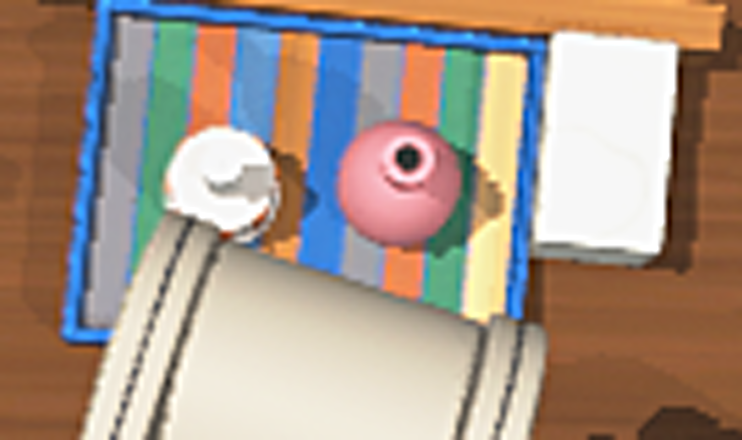

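The far side looks flush with the rail, and the end sits at the block with at most a hairline gap. One last light nudge on the end.

Request:
send_rows(steps=[[[0.5, 0.5, 0], [0, 0, 0.17]], [[1.2, 1.1, 0], [0, 0, 0.34]], [[2.0, 1.8, 0], [0, 0, 0.51]], [[2.8, 2.6, 0], [0, 0, 0.68]], [[3.6, 3.4, 0], [0, 0, 0.85]], [[4.4, 4.1, 0], [0, 0, 1.02]], [[5.1, 4.8, 0], [0, 0, 1.19]], [[5.7, 5.3, 0], [0, 0, 1.36]], [[6.05, 5.68, 0], [0, 0, 1.5]], [[6.11, 5.74, 0], [0, 0, 1.571]]])

```text
time: 30.15
tool_pos: [647.8, 89.9, 192.1]
tcp_rot: [-179.9, 0.0, 85.7]
ft_force: [0.4, 0.3, 0.2]
finger_gap: 85.6
grip_force: 0.0
```

Request:
send_rows(steps=[[[0, 0, -1.0], [0, 0, 0]], [[0, 0, -2.2], [0, 0, 0]], [[0, 0, -3.4], [0, 0, 0]], [[0, 0, -4.6], [0, 0, 0]], [[0, 0, -5.5], [0, 0, 0]], [[0, 0, -6.1], [0, 0, 0]], [[0, 0, -6.35], [0, 0, 0]], [[0, 0, -6.35], [0, 0, 0]]])

```text
time: 31.15
tool_pos: [647.9, 89.0, 3.3]
tcp_rot: [-180.0, 0.0, 85.4]
ft_force: [-0.1, -0.3, 0.5]
finger_gap: 85.6
grip_force: 0.0
```

Request:
send_rows(steps=[[[-0.03, -0.35, 0], [0, 0, 0]], [[-0.06, -0.7, 0], [0, 0, 0]], [[-0.08, -1.0, 0], [0, 0, 0]], [[-0.095, -1.2, 0], [0, 0, 0]], [[-0.105, -1.3, 0], [0, 0, 0]], [[-0.11, -1.36, 0], [0, 0, 0]], [[-0.115, -1.42, 0], [0, 0, 0]]])

```text
time: 32.02
tool_pos: [644.3, 46.5, 3.2]
tcp_rot: [-180.0, -0.0, 85.4]
ft_force: [-0.2, 0.2, -1.1]
finger_gap: 85.3
grip_force: 0.0
```

Request:
send_rows(steps=[[[-0.003, -0.04, 0], [0, 0, 0]], [[-0.006, -0.08, 0], [0, 0, 0]], [[-0.01, -0.12, 0], [0, 0, 0]]])

```text
time: 32.4
tool_pos: [644.2, 43.9, 3.3]
tcp_rot: [180.0, -0.1, 85.4]
ft_force: [1.1, 9.0, -1.6]
finger_gap: 85.6
grip_force: 4.2
```

Request:
send_rows(steps=[[[-0.002, -0.03, 0], [0, 0, 0]], [[-0.005, -0.06, 0], [0, 0, 0]], [[-0.007, -0.09, 0], [0, 0, 0]]])

```text
time: 32.78
tool_pos: [643.9, 43.7, 3.3]
tcp_rot: [180.0, -0.3, 85.5]
ft_force: [1.5, 18.5, -0.6]
finger_gap: 85.1
grip_force: 9.0
```

Request:
send_rows(steps=[[[0.04, 0.5, 0], [0, 0, 0]], [[0.08, 1.0, 0], [0, 0, 0]], [[0.12, 1.5, 0], [0, 0, 0]], [[0.12, 1.6, 0.6], [0, 0, 0]], [[0.12, 1.6, 2.0], [0, 0, 0]], [[0.12, 1.6, 3.8], [0, 0, 0]], [[-0.8, 1.6, 5.4], [0, 0, 0]], [[-2.2, 1.6, 6.3], [0, 0, 0]], [[-4, 2.2, 6.5], [0, 0, 0]], [[-5, 3, 6.5], [0, 0, 0]]])

```text
time: 34.02
tool_pos: [492.8, 130.0, 200.9]
tcp_rot: [179.8, -0.0, 85.4]
ft_force: [-0.2, 0.7, 0.2]
finger_gap: 85.4
grip_force: 0.0
```

```bash
python3 look.py "(633,-97,-4.7)"
python3 - <<'E'
from h import *
s=snapshot("top");a=s["img"][130:225,230:375]
t=snapshot("scene");b=t["img"][195:290,145:290]
z=lambda i:cv2.resize(i,None,fx=4,fy=4,interpolation=cv2.INTER_CUBIC)[...,::-1]
cv2.imwrite("pics/final.png",cv2.resize(np.vstack([z(a),z(b)]),(460,600)))
for l in "end_block rail ribbed_vase mug pepper_mill matchbox bowl".split(): print(l,pin(s,l,"top")[:1])
E
```

```text
top [631.5 -94.5  -4.6] 0.019
bud_vase [(array([ 627.9, -145.1]), 0.61)]
candle_cup [(array([625.7, -55.6]), 0.78)]
scene [588.9 -94.1  -3.9] 0.221
bud_vase [(array([ 615.4, -155.2]), 0.61)]
candle_cup [(array([623.9, -44.1]), 0.85)]
34.425 [494.6 129.5 198.6] [-0.2  0.2  0.8]
end_block [(array([ 670.1, -260.4]), 0.76)]
rail [(array([748.8,   3.2]), 0.68)]
ribbed_vase [(array([700.2, 279.2]), 0.97)]
mug [(array([367.1, 396.6]), 0.78)]
pepper_mill [(array([ 317.4, -374. ]), 0.91)]
matchbox [(array([391.7, 223.2]), 0.76)]
bowl [(array([ 498.8, -532.8]), 0.77)]
```

View pics/final.png

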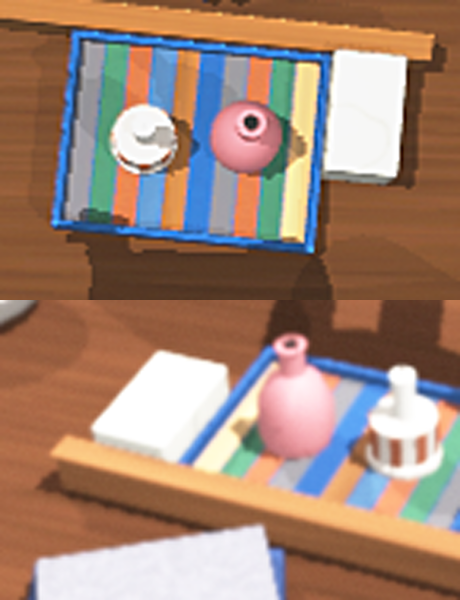

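The top view shows the far side running along the rail at the same angle. The end is against the block, and both pieces stand upright. Handing in.

```bash
python3 -c "
from h import *
print(order.hand_in())"
```

```text
the job is handed in; nothing more can be done
None
```

I handed the job in: the tray is flush against the rail with its short end against the marble block, both pieces are upright, nothing else appears moved, and it took about 34 s (limit 72 s).

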